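Tea caddies in order of height on the coaster row

ROBOT

A 7-joint arm with a two-finger parallel gripper is mounted at the origin on the work surface. World frame = base frame: x ahead of the robot, y to its left, z up, the work surface at z = 0. Lengths are in m, angles in degrees, forces in N, time in s.
With the tool pointing down it reaches from about 0.425 to 0.875 m from the base axis. Payload 4.7 kg.
Tool frame: the origin (TCP) lies midway between the tips of the shut fingers; the grasp point (between the pads) lies 19 mm behind it; z points along the fingers, y is the direction in which the jaws open and shut (so a half turn about z gives the same grasp; the last joint's range is limited). The gripper opens to 87 mm and grips with 3 to 60 N. Pads are 19 mm wide; open, the fingers measure 117 mm over their backs; the gripper's body (75 mm by 190 mm) begins 51 mm behind the grasp point.
Start: joints at [64.406, 18.392, -4.016, 83.108, 1.295, 78.541, -3.26], TCP at [0.289, -0.582, 0.223] pointing down, gripper open.
Joint ranges: [-163.93, 163.93], [-17.29, 119.83], [-79.2, 71.16], [3.27, 140.29], [-89.18, 269.18], [5.43, 117.66], [-154.24, 154.24]. Speed limits (degrees/s): [147.25, 147.25, 180, 180, 180, 180, 180].

INTERFACE

Orientations are given as [roll, pitch, yaw] about the fixed x, y, z axes, in that order (R = Rz(yaw) Ry(pitch) Rx(roll)).
In Python, from cell import env gives the robot as it stands.
- The arm moves only by the tool apply_moves, never from a script. Its argument "targets" is a list of rows, each a list of 2 entries, a list of its own where there are three numbers: the shift along the world's x, y, z in mm, then the turn, a rotation vector about the world's x, y, z in rad. A call has 1 to 8 rows; each row is the pose to reach, as a shift and turn from the pose commanded when the call began; what a row does not reach only later rows make up. A row lasts 1/10 s, in which the tool goes at most 50 mm and 8.59 degrees, less where a joint would pass 70% of its speed; a pose out of reach is approached as far as the arm can. A call with a gripper value outside its range is refused whole. "hand" is the finger opening in mm, from 0 to 87, set as the call begins (left out, the last holds). The fingers move at their own pace and stop on an object; "squeeze" is the grip in N (left out, the last holds). Time passes only in rows, so rows that repeat a pose let the fingers close. It gives the time, the measured TCP pose, the force and the opening at its end, in the units of the state.
- env.get_obs(): the state, without advancing time (a new reading comes with each control period).
- env.read_camera(name): name is "scene" or "top" or "wrist"; returns a dict with "image" (400x640x3 uint8, red, green, blue), "camera_matrix" (3x3 intrinsics, pixels), "camera_from_world" (4x4, takes a point from world to camera coordinates); the wrist camera has in their place "mount" (4x4, takes a point from camera to tool coordinates, whose origin is the TCP and whose axes are the flange's). Camera axes: x right, y down, z forward; pixel columns grow to the right and rows downward; lengths in m; the calibration is good to about 2 mm. A picture is of the moment at which its call begins: read the wrist's pose just before it. There is no depth.
- env.sign_off(): hands the job in, once; it reports no verdict.
Trained networks look in a picture, given as the dict that the camera call returned (one of the last four; its "shot" number tells which), for a name from the list of things; names that differ only in an ending like _2 or _b are one class to them, and where a whole thing is asked for, a point or a joint stands for the part that bears it (a point fixed in the world has none). Each returns a list of dicts, best first, with "conf" (0 to 1); they miss things now and then, are a little off and sometimes report something else, mostly with a low value. They report only what shows in the picture. A call takes as long as a camera call. They do not tell look-alikes from the thing itself.
- env.regions_of(picture, target): "region" (400x640 bool, what is visible of it) and "rect" ([left, top, right, bottom] in pixels, round what is visible of it).
The state is a dict: "time_s": time; "qpos": joint angles; "joint_velocities": joint speeds; "effort": joint torques, N m; "tool_pos": TCP position; "tool_rot": TCP orientation; "force": force on the tool from outside, world axes, zero at the start; "wrist_torque": the same for the moment, N m; "grip_width": finger opening in m.
Only numpy, scipy, OpenCV 4.12 (cv2) and the standard library are available. Lean on these libraries where they do the work, as an engineer would, in place of code of your own. Each camera call takes 0.05 s, during which the arm holds its last target. There are 200 camera calls.

TASK

Line the four tea caddies up on the row of cork coasters in order of height, one standing upright in the middle of each coaster: the shortest on the coaster next to the teapot, rising to the tallest on the coaster farthest from it. Do not tip any caddy over, and leave the teapot where it stands.

Things in the scene. Friction and masses are not known exactly. Their poses are not given: they have to be found in the camera images.
- caddy_p: tea caddy, the shortest of four: a loose straight-sided closed porcelain jar, white with a thin blue band and a dark wooden lid of the same diameter (no knob; the lid is fixed on); 55 mm tall, 44 mm across, about 120 g. Origin: centre of its underside, z up its axis. It starts upright on the table.
- caddy_q: tea caddy, the second shortest of four: a loose straight-sided closed porcelain jar, white with a thin blue band and a dark wooden lid of the same diameter (no knob; the lid is fixed on); 75 mm tall, 48 mm across, about 180 g. Origin: centre of its underside, z up its axis. It starts upright on the table.
- caddy_r: tea caddy, the second tallest of four: a loose straight-sided closed porcelain jar, white with a thin blue band and a dark wooden lid of the same diameter (no knob; the lid is fixed on); 95 mm tall, 52 mm across, about 250 g. Origin: centre of its underside, z up its axis. It starts upright on the table.
- caddy_s: tea caddy, the tallest of four: a loose straight-sided closed porcelain jar, white with a thin blue band and a dark wooden lid of the same diameter (no knob; the lid is fixed on); 115 mm tall, 56 mm across, about 320 g. Origin: centre of its underside, z up its axis. It starts upright on the table.
- coaster_a: one of four alike round cork coasters, 68 mm across and 5 mm thick, lying fixed in a row on the steel strip; the letter does not tell its place in the row. Origin: centre of its underside, 12 mm above the table; its top face is 17 mm above the table.
- coaster_b: one of four alike round cork coasters, 68 mm across and 5 mm thick, lying fixed in a row on the steel strip; the letter does not tell its place in the row. Origin: centre of its underside, 12 mm above the table; its top face is 17 mm above the table.
- coaster_c: one of four alike round cork coasters, 68 mm across and 5 mm thick, lying fixed in a row on the steel strip; the letter does not tell its place in the row. Origin: centre of its underside, 12 mm above the table; its top face is 17 mm above the table.
- coaster_d: one of four alike round cork coasters, 68 mm across and 5 mm thick, lying fixed in a row on the steel strip; the letter does not tell its place in the row. Origin: centre of its underside, 12 mm above the table; its top face is 17 mm above the table.
- strip: fixed perforated stainless-steel drip strip under the coasters, 390 x 110 mm, 12 mm thick. Origin: centre of its underside, on the table; its y axis runs along the row (its long side), x across it, z up. The coasters lie about 90 mm apart along y, within 13 mm of the strip's middle line.
- teapot: loose brown clay teapot, 96 mm across the belly, 94 mm tall, 160 mm from spout tip to handle, standing on the table just past one end of the strip (either end), about 270 mm from the strip's centre; a white serving jug, 88 mm tall, stands past the other end. Origin: centre of its underside; x points to the spout.
Things that resemble listed ones, but are neither listed nor needed, are in the scene too. Leave any pink or yellow look-alike of the caddy_q alone. What is shaped like the caddy_r but yellow is not meant.

How it is judged (in metres and radians):
At the end, for the whole second after the job is handed in: Each caddy stands upright (within 0.1 rad) and at rest on a coaster of its own, its axis within 13 mm of the coaster's centre, the heights rising along the row from the shortest next to the teapot to the tallest at the other end (((y of teapot in the frame of strip above 0 m and y of caddy_p in the frame of strip between 0.1 and 0.17 m and y of caddy_q in the frame of strip between 0.01 and 0.08 m and y of caddy_r in the frame of strip between -0.08 and -0.01 m and y of caddy_s in the frame of strip between -0.17 and -0.1 m) or (y of teapot in the frame of strip below 0 m and y of caddy_p in the frame of strip between -0.17 and -0.1 m and y of caddy_q in the frame of strip between -0.08 and -0.01 m and y of caddy_r in the frame of strip between 0.01 and 0.08 m and y of caddy_s in the frame of strip between 0.1 and 0.17 m)) and (horizontal distance between caddy_p and coaster_a below 0.013 m or horizontal distance between caddy_p and coaster_b below 0.013 m or horizontal distance between caddy_p and coaster_c below 0.013 m or horizontal distance between caddy_p and coaster_d below 0.013 m) and height (world z) of caddy_p between 0.013 and 0.021 m and angle between each of caddy_p, caddy_q, caddy_r, caddy_s's own z axis and vertical below 0.1 rad and linear speed of each of caddy_p, caddy_q, caddy_r, caddy_s below 0.02 m/s and (horizontal distance between caddy_q and coaster_a below 0.013 m or horizontal distance between caddy_q and coaster_b below 0.013 m or horizontal distance between caddy_q and coaster_c below 0.013 m or horizontal distance between caddy_q and coaster_d below 0.013 m) and height (world z) of caddy_q between 0.013 and 0.021 m and (horizontal distance between caddy_r and coaster_a below 0.013 m or horizontal distance between caddy_r and coaster_b below 0.013 m or horizontal distance between caddy_r and coaster_c below 0.013 m or horizontal distance between caddy_r and coaster_d below 0.013 m) and height (world z) of caddy_r between 0.013 and 0.021 m and (horizontal distance between caddy_s and coaster_a below 0.013 m or horizontal distance between caddy_s and coaster_b below 0.013 m or horizontal distance between caddy_s and coaster_c below 0.013 m or horizontal distance between caddy_s and coaster_d below 0.013 m) and height (world z) of caddy_s between 0.013 and 0.021 m); the robot touches nothing.
It fails at once if the shortest caddy is tipped over (angle between caddy_p's own z axis and vertical above 0.7 rad).
It fails at once if the second shortest caddy is tipped over (angle between caddy_q's own z axis and vertical above 0.7 rad).
It fails at once if the second tallest caddy is tipped over (angle between caddy_r's own z axis and vertical above 0.7 rad).
It fails at once if the tallest caddy is tipped over (angle between caddy_s's own z axis and vertical above 0.7 rad).
It fails at once if the teapot is moved from its place by more than 25 mm (distance of teapot from where it was at the start of the episode above 0.025 m).
It also fails if it takes over 102 s, if anything falls off the work surface, if the arm or the gripper's body presses on something with over 40 N, if the wrist force passes 120 N, or if a joint passes its speed limit or range.

## Working session

There is one attempt and no reset: what is moved stays moved. The work goes in short steps, Python scripts to look and compute and a tool call to move; the robot and the scene stay as the last step left them, time stands still between calls to the robot, and variables do not carry over. Pictures are saved under pics/ and viewed, about 12 in all and at most 16, crops included, and the job is handed in when it is done.

Besides the shell and the picture viewer there is one more tool, called after "Emit:" as name(argument=value, ...) on one line, values as JSON. apply_moves: Moves the arm, as the interface text tells. Its arguments: {"type":"object","properties":{"targets":{"type":"array","items":{"type":"array"}},"hand":{"type":"number"},"squeeze":{"type":"number"}},"required":["targets"]}

```bash
mkdir -p pics; ls
cat > h.py <<'E'
import numpy as np, cv2
from cell import env
def save(im,name): cv2.imwrite('pics/'+name, cv2.cvtColor(im,cv2.COLOR_RGB2BGR))
def ray(p,u,v,obs=None):
    K=p['camera_matrix']; d=np.linalg.solve(K,[u,v,1.])
    T=np.linalg.inv(p['camera_from_world'])
    return T[:3,3], T[:3,:3]@d
def at_z(p,u,v,z):
    o,d=ray(p,u,v); return o+d*(z-o[2])/d[2]
def proj(p,X):
    c=p['camera_from_world']@np.r_[X,1.]; q=p['camera_matrix']@c[:3]; return q[:2]/q[2]
E
python3 - <<'E'
from h import *
o=env.get_obs(); print({k:np.round(v,3) for k,v in o.items()})
for n in ('top','scene'):
    p=env.read_camera(n); save(p['image'],n+'0.png'); print(n,np.linalg.inv(p['camera_from_world']).round(3).tolist(),p['camera_matrix'].round(1).tolist())
    for t in ('caddy_p','caddy_q','caddy_r','caddy_s','coaster_a','strip','teapot'):
        for r in env.regions_of(p,t): print(t,np.round(r['conf'],2),np.round(r['rect']))
E
```

```text
pics
{'time_s': np.float64(0.0), 'qpos': array([64.408, 18.439, -4.015, 83.175,  1.296, 78.542, -3.26 ]), 'joint_velocities': array([-0.044,  0.027,  0.048,  0.014, -0.048, -0.057,  0.092]), 'effort': array([-0.0000e+00, -4.9129e+01, -4.0400e-01, -3.1252e+01, -6.4000e-02,
        4.4000e-02,  0.0000e+00]), 'tool_pos': array([ 0.289, -0.582,  0.221]), 'tool_rot': array([-1.79889e+02,  7.00000e-03,  2.64010e+01]), 'force': array([ 0.002,  0.945, -0.142]), 'wrist_torque': array([ 0.039, -0.05 , -0.013]), 'grip_width': np.float64(0.087)}
top [[0.007, -0.989, 0.15, 0.358], [-1.0, -0.008, -0.004, 0.014], [0.006, -0.15, -0.989, 0.978], [0.0, 0.0, 0.0, 1.0]] [[405.3, 0.0, 318.9], [0.0, 405.3, 204.0], [0.0, 0.0, 1.0]]
caddy_p 0.96 [266. 269. 288. 292.]
caddy_p 0.94 [447. 264. 482. 291.]
caddy_p 0.92 [238. 216. 262. 240.]
caddy_p 0.83 [277. 222. 299. 247.]
caddy_p 0.76 [350. 217. 366. 240.]
caddy_p 0.65 [422. 224. 457. 248.]
caddy_p 0.57 [177. 206. 217. 230.]
caddy_q 0.96 [266. 269. 288. 292.]
caddy_q 0.94 [447. 264. 482. 291.]
caddy_q 0.92 [238. 216. 262. 240.]
caddy_q 0.83 [277. 222. 299. 24
[... 1559 characters left out ...]
addy_r 0.95 [419. 155. 445. 198.]
caddy_r 0.83 [343. 134. 364. 162.]
caddy_r 0.82 [185. 145. 212. 181.]
caddy_r 0.7 [203. 174. 233. 209.]
caddy_r 0.69 [371. 167. 397. 195.]
caddy_r 0.61 [341. 165. 364. 197.]
caddy_r 0.56 [280. 180. 298. 205.]
caddy_s 0.95 [419. 155. 445. 198.]
caddy_s 0.83 [343. 134. 364. 162.]
caddy_s 0.82 [185. 145. 212. 181.]
caddy_s 0.7 [203. 174. 233. 209.]
caddy_s 0.69 [371. 167. 397. 195.]
caddy_s 0.61 [341. 165. 364. 197.]
caddy_s 0.56 [280. 180. 298. 205.]
coaster_a 0.79 [306. 239. 333. 263.]
coaster_a 0.78 [346. 231. 371. 262.]
coaster_a 0.74 [269. 245. 299. 274.]
coaster_a 0.7 [379. 233. 404. 254.]
strip 0.73 [258. 221. 418. 282.]
teapot 0.97 [205. 227. 246. 287.]
```

Run:
```python
import cv2
a=cv2.imread('pics/top0.png')[110:310,150:510]; cv2.imwrite('pics/topc.png',cv2.resize(a,None,fx=2.2,fy=2.2,interpolation=cv2.INTER_CUBIC))
a=cv2.imread('pics/scene0.png')[110:310,150:480]; cv2.imwrite('pics/scenec.png',cv2.resize(a,None,fx=2.4,fy=2.4,interpolation=cv2.INTER_CUBIC))
```

```text
(no output)
```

View pics/topc.png

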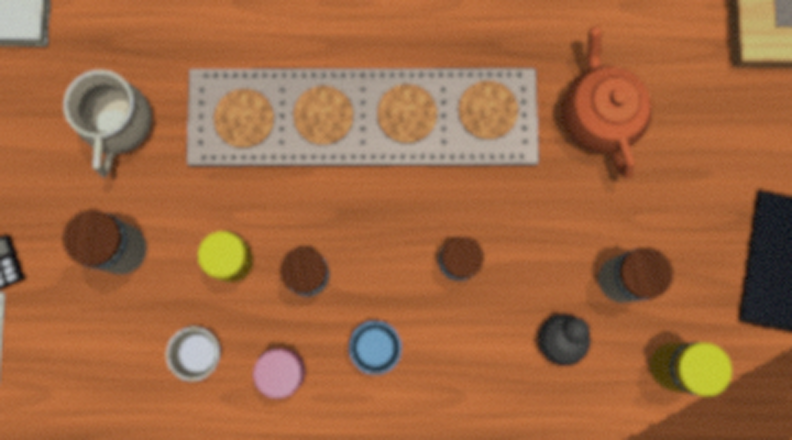

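View pics/scenec.png

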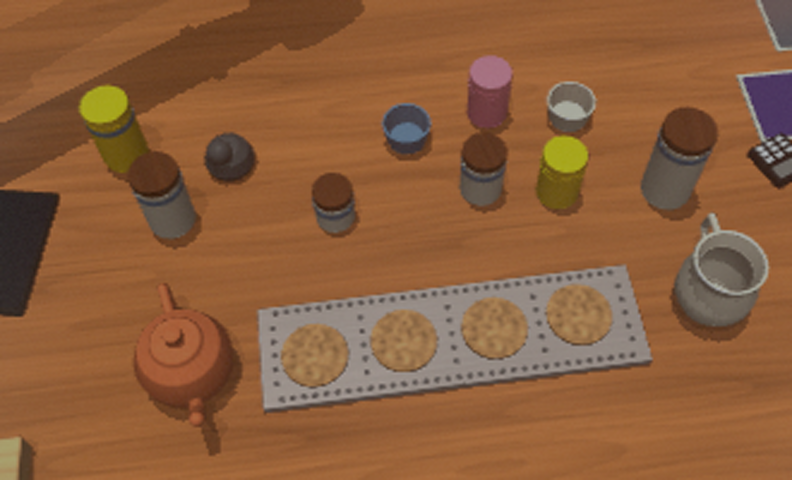

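Top crop: the brown-lidded white jars are at full-image pixels S (194,218), Q (288,233), P (359,227) and R (441,234). The look-alikes are:
- short yellow (251,226)
- pink (276,280)
- tall yellow (470,278)
- white bowl (238,271)
- blue bowl (320,268)
- dark knob jar (406,264)

The teapot is at the right end (−y), so P goes on the rightmost coaster and S on the leftmost. Next I measure the lids in both views.

```bash
cat > m.py <<'E'
from h import *
P={n:env.read_camera(n) for n in('top','scene')}
def lids(p):
    im=p['image'].astype(int); R,G,B=im[...,0],im[...,1],im[...,2]
    m=((R>45)&(R<125)&(R-B>18)&(R-B<75)).astype(np.uint8)
    m=cv2.morphologyEx(m,cv2.MORPH_OPEN,np.ones((3,3),np.uint8))
    near=np.zeros(m.shape,np.uint8)
    for r in env.regions_of(p,'caddy_p'):
        l,t,rr,b=[int(v) for v in r['rect']]; near[t-3:b+4,l-3:rr+4]=1
    n,lab,st,c=cv2.connectedComponentsWithStats(m*near)
    out=[]
    for i in range(1,n):
        if st[i,4]>90:
            cn=cv2.findContours((lab==i).astype(np.uint8),cv2.RETR_EXTERNAL,cv2.CHAIN_APPROX_NONE)[0][0]
            (cx,cy),(w,h),a=cv2.minAreaRect(cn); out.append((c[i].round(1).tolist(),st[i].tolist()))
    return out
L={n:lids(p) for n,p in P.items()}
for n in L: print(n,L[n])
for a,_ in L['top']:
    for b,_ in L['scene']:
        o1,d1=ray(P['top'],*a);o2,d2=ray(P['scene'],*b)
        s=np.linalg.lstsq(np.c_[d1,-d2],o2-o1,rcond=None)[0]
        x1=o1+s[0]*d1;x2=o2+s[1]*d2
        if np.linalg.norm(x1-x2)<.008 and 0.03<x1[2]<.14: print('lid',a,b,((x1+x2)/2).round(4),np.linalg.norm(x1-x2).round(4))
for n,p in P.items():
    C=[]
    for r in env.regions_of(p,'coaster_a'):
        m=cv2.moments(r['region'].astype(np.uint8)); u,v=m['m10']/m['m00'],m['m01']/m['m00']
        w=at_z(p,u,v,.017)
        C.append(np.r_[w[:2],r['conf'],m['m00']].round(4).tolist())
    print(n,'coasters',C)
    for r in env.regions_of(p,'teapot')[:1]: print('pot',at_z(p,(r['rect'][0]+r['rect'][2])/2,(r['rect'][1]+r['rect'][3])/2,.05).round(3))
E
python3 m.py
```

```text
top [([191.9, 218.0], [179, 206, 26, 27, 519]), ([287.7, 232.6], [278, 222, 21, 22, 347]), ([442.8, 233.7], [432, 223, 23, 23, 423]), ([451.3, 274.1], [444, 265, 17, 22, 228])]
scene [([191.6, 153.3], [178, 143, 35, 30, 337]), ([352.3, 164.3], [342, 145, 21, 39, 577]), ([436.5, 165.1], [425, 155, 24, 22, 403]), ([212.7, 181.0], [199, 161, 27, 33, 423]), ([428.6, 187.5], [417, 172, 25, 29, 496]), ([288.3, 190.3], [280, 182, 18, 17, 244]), ([350.9, 190.6], [341, 184, 20, 14, 210]), ([222.2, 201.9], [209, 189, 24, 24, 344]), ([291.1, 203.9], [283, 199, 16, 10, 103])]
lid [191.9, 218.0] [436.5, 165.1] [0.4584 0.2844 0.1057] 0.001
lid [287.7, 232.6] [352.3, 164.3] [0.4288 0.0783 0.1037] 0.0037
lid [442.8, 233.7] [212.7, 181.0] [ 0.4294 -0.264   0.0932] 0.0037
top coasters [[0.6066, 0.0658, 0.81, 561.0], [0.6152, -0.1169, 0.73, 578.0]]
pot [ 0.617 -0.241  0.05 ]
scene coasters [[0.6142, -0.0284, 0.8, 546.0], [0.6065, 0.1529, 0.78, 557.0], [0.6184, -0.1188, 0.61, 553.0], [0.6128, 0.0644, 0.6, 606.0], [0.6051, -0.249, 0.25, 1416.0]]
pot [ 0.633 -0.028  0.05 ]
```

Run:
```python
from h import *
A=env.read_camera('top');B=env.read_camera('scene')
for n,a,b in [('S',(191.9,218),(436.6,164.8)),('Q',(287.7,232.6),(351.7,173.8)),('P',(359.5,226.9),(288.5,188)),('R',(442.2,233.8),(215.4,182.3))]:
    o1,d1=ray(A,*a);o2,d2=ray(B,*b)
    s=np.linalg.lstsq(np.c_[d1,-d2],o2-o1,rcond=None)[0]
    x1=o1+s[0]*d1;x2=o2+s[1]*d2
    print(n,((x1+x2)/2).round(4),np.linalg.norm(x1-x2).round(4))
for n,l in (('top',[(0,0)]),):
    for u,v in [(244,118),(323,115),(407,113),(489,110)]: print(at_z(A,150+u/2.2,110+v/2.2,.017).round(4))
for u,v in [(315,355),(404,340),(494,327),(579,314)]: print(at_z(B,150+u/2.4,110+v/2.4,.017).round(4))
for u,v in [(223,255),(279,373),(705,370)]: print('yel/pink',at_z(A,150+u/2.2,110+v/2.2,.08).round(3))
print('jug handle',at_z(A,150+103/2.2,110+168/2.2,.05))
w=env.read_camera('wrist'); print(w['mount'].round(3).tolist(), w['camera_matrix'].round(1).tolist()); o=env.get_obs();print(o['time_s'])
```

```text
S [0.4583 0.2842 0.1068] 0.0013
Q [0.4316 0.0799 0.0664] 0.0015
P [ 0.4468 -0.0837  0.0542] 0.0005
R [ 0.4298 -0.2613  0.0881] 0.0018
[0.6028 0.151  0.017 ]
[0.607  0.0637 0.017 ]
[ 0.6101 -0.0293  0.017 ]
[ 0.6143 -0.1203  0.017 ]
[ 0.6192 -0.1175  0.017 ]
[ 0.6138 -0.0273  0.017 ]
[0.6107 0.0649 0.017 ]
[0.607  0.1533 0.017 ]
yel/pink [0.445 0.159 0.08 ]
yel/pink [0.328 0.1   0.08 ]
yel/pink [ 0.334 -0.323  0.08 ]
jug handle [0.53884742 0.29372383 0.05      ]
[[0.0, -0.965, -0.263, 0.072], [1.0, 0.0, -0.0, 0.001], [0.0, -0.263, 0.965, -0.162], [0.0, 0.0, 0.0, 1.0]] [[356.7, 0.0, 328.2], [0.0, 356.7, 200.0], [0.0, 0.0, 1.0]]
1.35
```

Emit:
apply_moves(targets=[[[141, 321, 0], [0, 0, 1.11]], [[141, 321, 0], [0, 0, 1.11]], [[141, 321, 0], [0, 0, 1.11]], [[141, 321, 0], [0, 0, 1.11]], [[141, 321, 0], [0, 0, 1.11]], [[141, 321, 0], [0, 0, 1.11]], [[141, 321, 0], [0, 0, 1.11]], [[141, 321, 0], [0, 0, 1.11]]], hand=87, squeeze=20)

```text
time_s: 2.15
tool_pos: [0.4338, -0.2532, 0.2234]
tool_rot: [179.9, -0.1, 90.9]
force: [-0.5, 0.4, -0.2]
grip_width: 0.0868
```

```bash
cat >> h.py <<'E'
from scipy.spatial.transform import Rotation as Ro
def wrist():
    for k in range(2): o=env.get_obs()
    T=np.eye(4);T[:3,:3]=Ro.from_euler('xyz',o['tool_rot'],degrees=True).as_matrix();T[:3,3]=o['tool_pos']
    p=env.read_camera('wrist'); p['camera_from_world']=np.linalg.inv(T@p['mount']); return o,p
def look(name,X=None,z=None):
    o,p=wrist(); save(p['image'],name); print('t',o['time_s'],'tcp',np.round(o['tool_pos'],4),np.round(o['tool_rot'],2),'q',np.round(o['qpos'],1),'w',o['grip_width'].round(4),'F',np.round(o['force'],1))
    return o,p
E
python3 - <<'E'
from h import *
o,p=look('w1.png')
for r in env.regions_of(p,'caddy_r'): print(r['conf'],r['rect'])
print(proj(p,[.43,-.261,.095]),proj(p,[.43,-.261,0]))
E
```

```text
Traceback (most recent call last):
  File "h.py", line 18, in look
    o,p=wrist(); save(p['image'],name); print('t',o['time_s'],'tcp',np.round(o['tool_pos'],4),np.round(o['tool_rot'],2),'q',np.round(o['qpos'],1),'w',o['grip_width'].round(4),'F',np.round(o['force'],1))
                                                                                                                                                      ^^^^^^^^^^^^^^^^^^^^^
AttributeError: 'float' object has no attribute 'round'
```

View pics/w1.png

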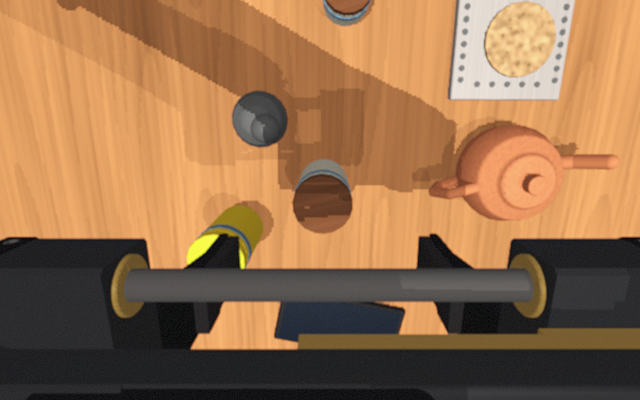

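The wrist view shows R's brown lid at about (323,203), clear of the yellow jar at (230,240), the knob jar at (260,118) and the teapot. I take its position from here, together with the strip end.

```bash
sed -i "s/o\['grip_width'\].round(4)/round(float(o['grip_width']),4)/" h.py
cat >> h.py <<'E'
def lid(p,X,h,r):
    """refine lid-top centre near world X by dark-brown mask; h = height of top"""
    u,v=proj(p,[*X,h]); im=p['image'].astype(int); R,G,B=im[...,0],im[...,1],im[...,2]
    m=((R<145)&(R-B>25)&(R-G>15)).astype(np.uint8)
    rp=np.linalg.norm(proj(p,[X[0]+r,X[1],h])-[u,v]); yy,xx=np.mgrid[:400,:640]
    best=None
    for du in np.arange(-14,14.5,1):
        for dv in np.arange(-14,14.5,1):
            d=np.hypot(xx-u-du,yy-v-dv); s=m[d<rp].mean()-m[(d>rp)&(d<rp+4)].mean()
            if best is None or s>best[0]: best=(s,u+du,v+dv)
    print('lid',np.round(best,2),'pred',np.round([u,v],1),'->',at_z(p,best[1],best[2],h).round(4))
E
python3 - <<'E'
from h import *
o,p=look('w1b.png')
lid(p,[.43,-.261],.095,.026); print(at_z(p,323,203,.095).round(4))
for r in env.regions_of(p,'coaster_a'): print(r['conf'],r['rect'],at_z(p,(r['rect'][0]+r['rect'][2])/2,(r['rect'][1]+r['rect'][3])/2,.017))
E
```

```text
t 2.2 tcp [ 0.432  -0.2571  0.2232] [1.7993e+02 2.0000e-02 9.0740e+01] q [ 50.    1.3 -22.5 102.9   0.5  75.8  28.1] w 0.0868 F [ 0.8 -0.4 -0.2]
lid [  0.74 325.61 199.45] pred [324.6 195.5] -> [ 0.4309 -0.2645  0.095 ]
[ 0.4287 -0.2676  0.095 ]
0.66 [484.0, 0.0, 559.7, 73.2] [ 0.61569694 -0.12256743  0.017     ]
0.17 [296.1, 154.5, 353.1, 231.1] [ 0.42946026 -0.27830031  0.017     ]
```

Emit:
apply_moves(targets=[[[0, -3, -50], [0, 0, 0]], [[0, -3, -100], [0, 0, 0]], [[0, -3, -140], [0, 0, 0]], [[0, -3, -177], [0, 0, 0]], [[0, -3, -177], [0, 0, 0]]])

```text
time_s: 2.8
tool_pos: [0.4251, -0.2635, 0.0406]
tool_rot: [-179.5, -0.3, 89.8]
force: [-0.2, 1.6, -0.0]
grip_width: 0.087
```

Emit:
apply_moves(targets=[[[0, 0, 0], [0, 0, 0]], [[0, 0, 0], [0, 0, 0]], [[0, 0, 0], [0, 0, 0]], [[0, 0, 0], [0, 0, 0]], [[0, 0, 0], [0, 0, 0]], [[0, 0, 0], [0, 0, 0]], [[0, 0, 0], [0, 0, 0]]], hand=30, squeeze=25)

```text
time_s: 3.5
tool_pos: [0.43, -0.2646, 0.0463]
tool_rot: [-180.0, 0.0, 90.0]
force: [-2.3, -0.1, 5.9]
grip_width: 0.0518
```

Emit:
apply_moves(targets=[[[0, 0, 40], [0, 0, 0]], [[0, 0, 80], [0, 0, 0]], [[20, 30, 110], [0, 0, 0]], [[44, 73, 110], [0, 0, 0]], [[68, 116, 110], [0, 0, 0]], [[92, 159, 110], [0, 0, 0]], [[116, 202, 110], [0, 0, 0]], [[140, 246, 110], [0, 0, 0]]])

```text
time_s: 4.3
tool_pos: [0.5701, -0.0167, 0.1548]
tool_rot: [-180.0, 0.0, 90.0]
force: [-0.0, -0.5, -2.3]
grip_width: 0.0514
```

Emit:
apply_moves(targets=[[[20, 42, 0], [0, 0, 0]], [[34, 72, 0], [0, 0, 0]], [[39, 82, 0], [0, 0, 0]], [[39, 82, 0], [0, 0, 0]], [[39, 82, 0], [0, 0, 0]], [[39, 82, 0], [0, 0, 0]]])

```text
time_s: 4.9
tool_pos: [0.6085, 0.061, 0.1551]
tool_rot: [-179.9, 0.1, 89.8]
force: [0.5, 0.2, -2.1]
grip_width: 0.0515
```

Run:
```python
from h import *
o,p=look('w2.png')
for r in env.regions_of(p,'coaster_a'): print(r['conf'],np.round(r['rect']),at_z(p,(r['rect'][0]+r['rect'][2])/2,(r['rect'][1]+r['rect'][3])/2,.017).round(4))
```

```text
t 4.9 tcp [0.6085 0.061  0.1551] [-1.7995e+02  9.0000e-02  8.9820e+01] q [ 21.3  19.8 -36.2  92.8  12.3  71.5 -17.4] w 0.0515 F [ 0.5  0.2 -2.1]
0.61 [288. 147. 368. 202.] [0.6091 0.073  0.017 ]
0.6 [285.  34. 366. 126.] [0.6071 0.1496 0.017 ]
```

View pics/w2.png

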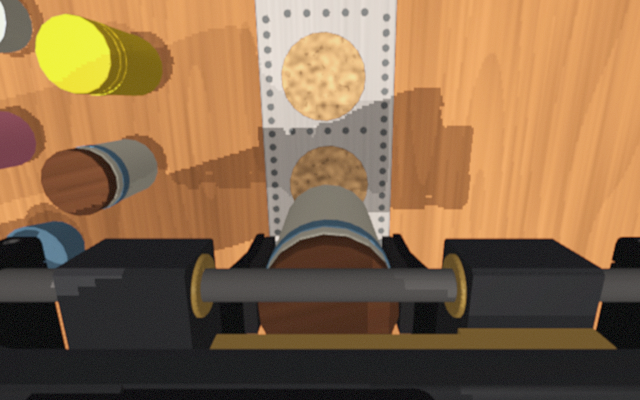

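The view shows R held upright above the third coaster (visible part 288–368 × 147–190) and the free c4 coaster centred at about (323,76).

Run:
```python
from h import *
o,p=wrist()
print(o['tool_pos'])
print('c4',at_z(p,323.5,76.5,.017).round(4),'c3 top edge-.034',at_z(p,328,146.5,.017).round(4))
print('caddy far bottom edge y if bottom at .109:',at_z(p,329,185,.109).round(4))
```

```text
[0.60874477 0.06140184 0.15551797]
c4 [0.606  0.1529 0.017 ] c3 top edge-.034 [0.6094 0.0973 0.017 ]
caddy far bottom edge y if bottom at .109: [0.6101 0.0852 0.109 ]
```

Emit:
apply_moves(targets=[[[0, 2, -30], [0, 0, 0]], [[0, 2, -60], [0, 0, 0]], [[0, 2, -80], [0, 0, 0]], [[0, 2, -88], [0, 0, 0]], [[0, 2, -92], [0, 0, 0]], [[0, 2, -93], [0, 0, 0]], [[0, 2, -93], [0, 0, 0]], [[0, 2, -93], [0, 0, 0]]])

```text
time_s: 5.85
tool_pos: [0.6098, 0.0657, 0.0636]
tool_rot: [179.9, -0.0, 90.0]
force: [0.1, -0.0, -2.3]
grip_width: 0.0514
```

Emit:
apply_moves(targets=[[[0, 0, 0], [0, 0, 0]], [[0, 0, 0], [0, 0, 0]], [[0, 0, 0], [0, 0, 0]], [[0, 0, 0], [0, 0, 0]], [[0, 0, 20], [0, 0, 0]], [[0, 0, 50], [0, 0, 0]], [[0, 0, 90], [0, 0, 0]], [[0, 0, 130], [0, 0, 0]]], hand=87)

```text
time_s: 6.65
tool_pos: [0.6086, 0.0657, 0.1938]
tool_rot: [-180.0, -0.0, 90.0]
force: [0.7, -0.3, 0.4]
grip_width: 0.0865
```

Emit:
apply_moves(targets=[[[-27, 40, 10], [0, 0, 0]], [[-54, 80, 20], [0, 0, 0]], [[-81, 118, 20], [0, 0, 0]], [[-108, 156, 20], [0, 0, 0]], [[-135, 194, 20], [0, 0, 0]], [[-151, 218, 20], [0, 0, 0]], [[-151, 218, 20], [0, 0, 0]], [[-151, 218, 20], [0, 0, 0]]])

```text
time_s: 7.45
tool_pos: [0.4578, 0.2841, 0.2128]
tool_rot: [179.9, 0.0, 90.1]
force: [0.2, -0.3, -0.3]
grip_width: 0.0869
```

Run:
```python
from h import *
o,p=look('w3.png')
lid(p,[.458,.284],.115,.028)
A=env.read_camera('top'); save(A['image'],'t1.png'); lid(A,[.609,.064],.112,.026)
```

```text
t 7.45 tcp [0.4578 0.2841 0.2128] [1.7994e+02 3.0000e-02 9.0110e+01] q [  8.    8.9 -46.5  98.5   6.7  75.4 -39.8] w 0.0869 F [ 0.2 -0.3 -0.3]
lid [  0.9  329.33 200.71] pred [327.3 200.7] -> [0.4595 0.284  0.115 ]
lid [  0.89 293.6  150.53] pred [294.6 150.5] -> [0.609  0.0662 0.112 ]
```

View pics/w3.png

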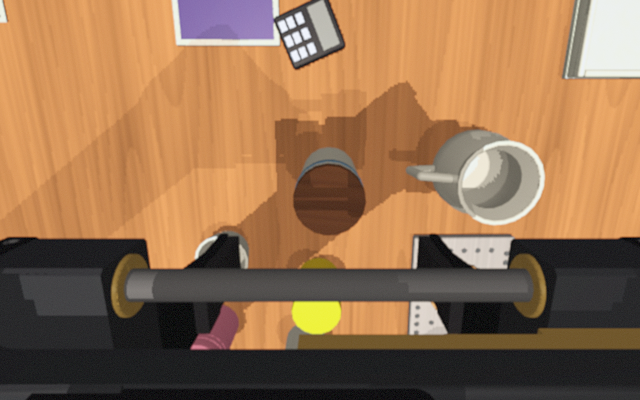

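The wrist view shows S's lid at about (329,200); the jug handle tip at (410,170) leaves the jaw free, and the yellow jar at (316,310) is clear. R rests on c3 within 3 mm.

Emit:
apply_moves(targets=[[[1, 0, -40], [0, 0, 0]], [[1, 0, -80], [0, 0, 0]], [[1, 0, -120], [0, 0, 0]], [[1, 0, -150], [0, 0, 0]], [[1, 0, -150], [0, 0, 0]], [[1, 0, -150], [0, 0, 0]]])

```text
time_s: 8.15
tool_pos: [0.4597, 0.283, 0.0628]
tool_rot: [-180.0, -0.0, 89.9]
force: [0.3, 0.5, 0.6]
grip_width: 0.0868
```

Emit:
apply_moves(targets=[[[0, 0, 0], [0, 0, 0]], [[0, 0, 0], [0, 0, 0]], [[0, 0, 0], [0, 0, 0]], [[0, 0, 0], [0, 0, 0]], [[0, 0, 0], [0, 0, 0]], [[0, 0, 0], [0, 0, 0]]], hand=30, squeeze=25)

```text
time_s: 8.75
tool_pos: [0.459, 0.2838, 0.063]
tool_rot: [180.0, 0.0, 90.0]
force: [-0.9, -0.8, 2.3]
grip_width: 0.056
```

Emit:
apply_moves(targets=[[[0, 0, 40], [0, 0, 0]], [[0, 0, 80], [0, 0, 0]], [[0, 0, 115], [0, 0, 0]], [[30, -27, 115], [0, 0, 0]], [[64, -57, 115], [0, 0, 0]], [[98, -87, 115], [0, 0, 0]], [[130, -116, 115], [0, 0, 0]], [[147, -131, 115], [0, 0, 0]]])

```text
time_s: 9.55
tool_pos: [0.6083, 0.1472, 0.1758]
tool_rot: [-179.9, 0.2, 89.7]
force: [0.6, -0.3, -4.3]
grip_width: 0.0556
```

Emit:
apply_moves(targets=[[[0, 0, 0], [0, 0, 0]], [[0, 0, -35], [0, 0, 0]], [[0, 0, -65], [0, 0, 0]], [[0, 0, -85], [0, 0, 0]], [[0, 0, -93], [0, 0, 0]], [[0, 0, -97], [0, 0, 0]], [[0, 0, -98], [0, 0, 0]], [[0, 0, -98], [0, 0, 0]]])

```text
time_s: 10.35
tool_pos: [0.6067, 0.1532, 0.0805]
tool_rot: [179.9, -0.0, 90.0]
force: [0.6, -0.5, -3.2]
grip_width: 0.0559
```

Emit:
apply_moves(targets=[[[0, 0, 0], [0, 0, 0]], [[0, 0, 0], [0, 0, 0]], [[0, 0, 0], [0, 0, 0]], [[0, 0, 0], [0, 0, 0]], [[0, 0, 20], [0, 0, 0]], [[0, 0, 60], [0, 0, 0]], [[0, 0, 100], [0, 0, 0]], [[0, 0, 130], [0, 0, 0]]], hand=87)

```text
time_s: 11.15
tool_pos: [0.6066, 0.1531, 0.2125]
tool_rot: [179.8, -0.0, 90.0]
force: [1.0, -0.1, -0.2]
grip_width: 0.0871
```

Emit:
apply_moves(targets=[[[-40, -17, 0], [0, 0, 0]], [[-80, -34, 0], [0, 0, 0]], [[-120, -50, 0], [0, 0, 0]], [[-155, -65, 0], [0, 0, 0]], [[-174, -73, -10], [0, 0, 0]], [[-174, -73, -20], [0, 0, 0]], [[-174, -73, -20], [0, 0, 0]]])

```text
time_s: 11.85
tool_pos: [0.4317, 0.0796, 0.1888]
tool_rot: [-180.0, 0.0, 90.0]
force: [0.5, -0.5, 0.1]
grip_width: 0.0871
```

Run:
```python
from h import *
o,p=look('w4.png')
lid(p,[.4316,.080],.075,.024)
A=env.read_camera('top'); save(A['image'],'t2.png'); lid(A,[.606,.153],.132,.028); lid(A,[.609,.064],.112,.026)
```

```text
t 11.85 tcp [0.4317 0.0796 0.1888] [-1.7998e+02  3.0000e-02  8.9990e+01] q [ 28.5  -6.2 -39.4 112.8  -4.1  72.1  -9.5] w 0.0871 F [ 0.5 -0.5  0.1]
lid [  0.84 328.15 195.8 ] pred [327.1 194.8] -> [0.4324 0.0792 0.075 ]
lid [  0.78 252.75 147.92] pred [252.8 148.9] -> [0.6082 0.1531 0.132 ]
lid [  0.8  294.6  150.53] pred [294.6 150.5] -> [0.609 0.064 0.112]
```

View pics/w4.png

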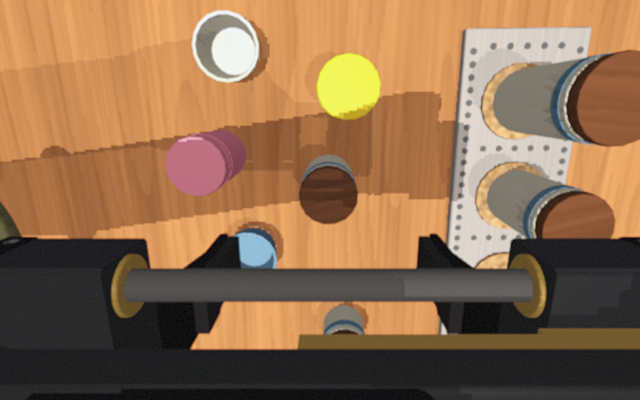

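The view shows S and R centred on their coasters (c4, c3). Q's lid is at (328,196), with pink at (200,163) and yellow at (349,86), both clear of the fingers.

Emit:
apply_moves(targets=[[[0, -1, -40], [0, 0, 0]], [[0, -1, -80], [0, 0, 0]], [[0, -1, -120], [0, 0, 0]], [[0, -1, -150], [0, 0, 0]], [[0, -1, -157], [0, 0, 0]], [[0, -1, -157], [0, 0, 0]]])

```text
time_s: 12.55
tool_pos: [0.432, 0.0796, 0.0321]
tool_rot: [-179.9, -0.1, 90.1]
force: [0.1, -0.3, 0.5]
grip_width: 0.0868
```

Emit:
apply_moves(targets=[[[0, 0, 0], [0, 0, 0]], [[0, 0, 0], [0, 0, 0]], [[0, 0, 0], [0, 0, 0]], [[0, 0, 0], [0, 0, 0]], [[0, 0, 0], [0, 0, 0]], [[0, 0, 0], [0, 0, 0]]], hand=25, squeeze=20)

```text
time_s: 13.15
tool_pos: [0.432, 0.0786, 0.0328]
tool_rot: [180.0, 0.0, 90.0]
force: [-0.5, 0.1, 0.9]
grip_width: 0.0477
```

Emit:
apply_moves(targets=[[[0, 0, 40], [0, 0, 0]], [[0, 0, 80], [0, 0, 0]], [[20, -12, 110], [0, 0, 0]], [[56, -33, 110], [0, 0, 0]], [[92, -55, 110], [0, 0, 0]], [[128, -76, 110], [0, 0, 0]], [[162, -97, 110], [0, 0, 0]], [[180, -107, 110], [0, 0, 0]]])

```text
time_s: 13.95
tool_pos: [0.6138, -0.0318, 0.1413]
tool_rot: [-180.0, 0.0, 89.8]
force: [-0.8, 0.1, -1.8]
grip_width: 0.0476
```

Emit:
apply_moves(targets=[[[0, 0, 0], [0, 0, 0]], [[0, 0, -30], [0, 0, 0]], [[0, 0, -60], [0, 0, 0]], [[0, 0, -80], [0, 0, 0]], [[0, 0, -88], [0, 0, 0]], [[0, 0, -92], [0, 0, 0]], [[0, 0, -93], [0, 0, 0]], [[0, 0, -93], [0, 0, 0]]])

```text
time_s: 14.75
tool_pos: [0.6128, -0.0282, 0.0507]
tool_rot: [179.9, 0.0, 90.0]
force: [-0.7, 0.4, -1.7]
grip_width: 0.0475
```

Emit:
apply_moves(targets=[[[0, 0, 0], [0, 0, 0]], [[0, 0, 0], [0, 0, 0]], [[0, 0, 0], [0, 0, 0]], [[0, 0, 0], [0, 0, 0]], [[0, 0, 20], [0, 0, 0]], [[0, 0, 60], [0, 0, 0]], [[0, 0, 100], [0, 0, 0]], [[0, 0, 130], [0, 0, 0]]], hand=87)

```text
time_s: 15.55
tool_pos: [0.6127, -0.0281, 0.1824]
tool_rot: [179.8, 0.0, 90.0]
force: [0.8, -0.0, -0.7]
grip_width: 0.0871
```

Commanded pose is now (0.612, −0.028, 0.180). P is at (0.447, −0.084).

Emit:
apply_moves(targets=[[[-40, -14, 0], [0, 0, 0]], [[-80, -28, 0], [0, 0, 0]], [[-120, -41, 0], [0, 0, 0]], [[-155, -53, 0], [0, 0, 0]], [[-165, -56, -10], [0, 0, 0]], [[-165, -56, -20], [0, 0, 0]], [[-165, -56, -20], [0, 0, 0]]])

```text
time_s: 16.25
tool_pos: [0.4466, -0.0839, 0.1586]
tool_rot: [-179.9, -0.0, 90.0]
force: [0.5, 0.7, -0.1]
grip_width: 0.087
```

Run:
```python
from h import *
o,p=look('w5.png')
lid(p,[.447,-.084],.055,.022)
A=env.read_camera('top'); save(A['image'],'t3.png'); lid(A,[.612,-.028],.092,.024)
```

```text
t 16.25 tcp [ 0.4466 -0.0839  0.1586] [-1.7994e+02 -3.0000e-02  9.0020e+01] q [ 42.8  -2.  -34.4 113.4  -1.2  68.3   8.8] w 0.087 F [ 0.5  0.7 -0.1]
lid [  0.86 328.8  200.86] pred [327.8 198.9] -> [ 0.4478 -0.0856  0.055 ]
lid [  0.88 335.9  152.08] pred [335.9 152.1] -> [ 0.612 -0.028  0.092]
```

View pics/w5.png

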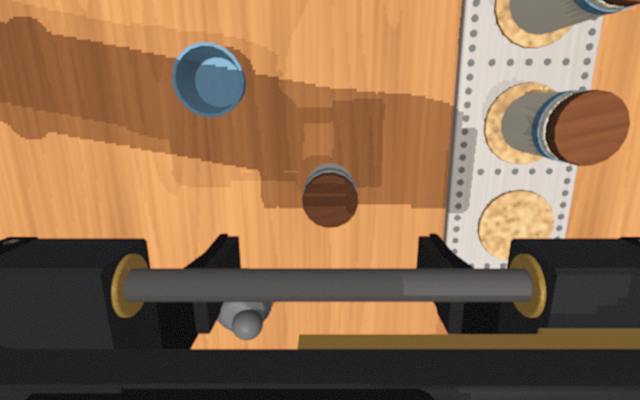

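P's lid is at (329,201), nothing near it; c1 shows free at (516,226), and Q stands centred on c2.

Emit:
apply_moves(targets=[[[0, -1, -40], [0, 0, 0]], [[0, -1, -80], [0, 0, 0]], [[0, -1, -115], [0, 0, 0]], [[0, -1, -136], [0, 0, 0]], [[0, -1, -142], [0, 0, 0]], [[0, -1, -142], [0, 0, 0]]])

```text
time_s: 16.95
tool_pos: [0.4473, -0.0845, 0.0172]
tool_rot: [-179.9, -0.1, 90.1]
force: [-0.5, -0.1, 0.3]
grip_width: 0.0872
```

Emit:
apply_moves(targets=[[[0, 0, 0], [0, 0, 0]], [[0, 0, 0], [0, 0, 0]], [[0, 0, 0], [0, 0, 0]], [[0, 0, 0], [0, 0, 0]], [[0, 0, 0], [0, 0, 0]], [[0, 0, 0], [0, 0, 0]]], hand=20, squeeze=15)

```text
time_s: 17.55
tool_pos: [0.447, -0.0854, 0.0178]
tool_rot: [180.0, 0.0, 90.0]
force: [-0.4, 0.3, -1.4]
grip_width: 0.0468
```

Emit:
apply_moves(targets=[[[0, 0, 0], [0, 0, 0]], [[0, 0, 0], [0, 0, 0]], [[0, 0, 0], [0, 0, 0]]])

```text
time_s: 17.85
tool_pos: [0.4471, -0.0854, 0.0177]
tool_rot: [180.0, 0.0, 90.0]
force: [0.3, -0.4, 2.1]
grip_width: 0.0436
```

Emit:
apply_moves(targets=[[[0, 0, 40], [0, 0, 0]], [[0, 0, 80], [0, 0, 0]], [[20, -4, 110], [0, 0, 0]], [[60, -12, 110], [0, 0, 0]], [[100, -20, 110], [0, 0, 0]], [[135, -27, 110], [0, 0, 0]], [[160, -32, 110], [0, 0, 0]], [[169, -34, 110], [0, 0, 0]]])

```text
time_s: 18.65
tool_pos: [0.6174, -0.1196, 0.1263]
tool_rot: [-180.0, -0.1, 90.0]
force: [0.1, 0.9, -1.0]
grip_width: 0.0438
```

Emit:
apply_moves(targets=[[[0, 0, 0], [0, 0, 0]], [[0, 0, -30], [0, 0, 0]], [[0, 0, -60], [0, 0, 0]], [[0, 0, -80], [0, 0, 0]], [[0, 0, -88], [0, 0, 0]], [[0, 0, -92], [0, 0, 0]], [[0, 0, -93], [0, 0, 0]], [[0, 0, -93], [0, 0, 0]]])

```text
time_s: 19.45
tool_pos: [0.6166, -0.1194, 0.0358]
tool_rot: [179.9, 0.0, 90.0]
force: [1.2, -0.8, -0.9]
grip_width: 0.0437
```

Emit:
apply_moves(targets=[[[0, 0, 0], [0, 0, 0]], [[0, 0, 0], [0, 0, 0]], [[0, 0, 0], [0, 0, 0]], [[0, 0, 0], [0, 0, 0]], [[0, 0, 20], [0, 0, 0]], [[0, 0, 60], [0, 0, 0]], [[0, 0, 100], [0, 0, 0]], [[0, 0, 140], [0, 0, 0]]], hand=87)

```text
time_s: 20.25
tool_pos: [0.6157, -0.1192, 0.1761]
tool_rot: [-180.0, -0.0, 90.0]
force: [1.3, -0.4, -0.3]
grip_width: 0.0863
```

Emit:
apply_moves(targets=[[[-40, 0, 30], [0, 0, 0]], [[-80, 0, 60], [0, 0, 0]], [[-120, 0, 60], [0, 0, 0]], [[-150, 0, 60], [0, 0, 0]], [[-150, 0, 60], [0, 0, 0]], [[-150, 0, 60], [0, 0, 0]]])

```text
time_s: 20.85
tool_pos: [0.4661, -0.1196, 0.2352]
tool_rot: [179.9, 0.1, 90.0]
force: [0.3, 0.2, -0.2]
grip_width: 0.087
```

Run:
```python
from h import *
A=env.read_camera('top');B=env.read_camera('scene')
for p in (A,B):
    for X,h,r in [((.616,-.119),.072,.022),((.612,-.028),.092,.024),((.609,.065),.112,.026),((.606,.153),.132,.028)]: lid(p,X,h,r)
    for r in env.regions_of(p,'teapot')[:1]: print('pot rect',np.round(r['rect']))
a=np.vstack([cv2.resize(i[y:y+140,x:x+320],None,fx=2,fy=2) for i,x,y in((A['image'],200,100),(B['image'],170,170))]); save(a,'end.png')
print(env.get_obs()['time_s'])
```

```text
lid [  0.5  369.93 152.14] pred [374.9 153.1] -> [ 0.6183 -0.1075  0.072 ]
lid [  0.87 335.9  152.08] pred [335.9 152.1] -> [ 0.612 -0.028  0.092]
lid [  0.9  294.15 150.52] pred [294.1 150.5] -> [0.609 0.065 0.112]
lid [  0.96 252.75 148.92] pred [252.8 148.9] -> [0.606 0.153 0.132]
lid [  0.77 278.42 249.28] pred [278.4 247.3] -> [ 0.621  -0.1193  0.072 ]
lid [  0.7  317.73 239.51] pred [317.7 237.5] -> [ 0.6169 -0.0286  0.092 ]
lid [  0.8  358.92 228.8 ] pred [358.9 227.8] -> [0.6115 0.0646 0.112 ]
lid [  0.77 399.89 220.11] pred [398.9 218.1] -> [0.6112 0.1541 0.132 ]
pot rect [205. 228. 248. 288.]
21.05
```

View pics/end.png

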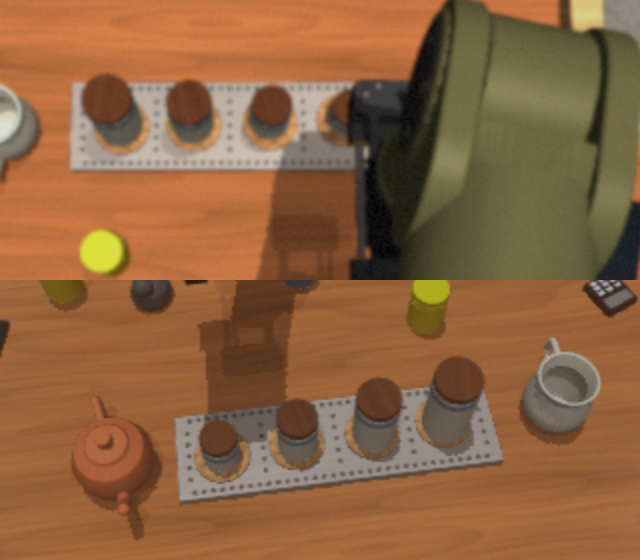

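The last view shows P, Q, R and S rising away from the teapot, each upright and centred on its coaster. The top view of P is blocked by the arm, but the scene view is clear.

```bash
python3 -c "
from cell import env
print(env.get_obs()['joint_velocities']); print(env.sign_off())"
```

```text
[-0.10374334  0.22145752  0.02549771  0.1427091  -0.06647188  0.11747684
  0.11119948]
the job is handed in; nothing more can be done
None
```

All four caddies are standing on the coasters in order of height, with P next to the teapot, then Q, R and S at the far end. I handed the job in at about 21 s of the 102 s allowed; no verdict is reported.

- **Caddy positions:** the last checks put Q, R and S within about 5 mm of their coaster centres in both the top and scene views. The scene view reads 2–5 mm further in x than the top view, for the lids and for most of the coasters.
- **P's top-view check failed:** the arm hid P, and the match there came out 12 mm off at low confidence. P rests on the scene view, which put it about 5 mm from its coaster centre.
- **Coaster heights:** I used the 17 mm from the text instead of measuring it. The force readings showed no clear touch-down.
- **Lid heights:** two-view measurements came out 1–9 mm below the stated caddy heights but gave the same order. The grip widths also matched the stated diameters.
- **Teapot:** its box in the scene view stayed within 2 pixels of its starting place.

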